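Seal a vial in the bench capping press

ROBOT

A 6-joint arm with a two-finger parallel gripper is mounted at the origin on the work surface. World frame = base frame: x ahead of the robot, y to its left, z up, the work surface at z = 0. Lengths are in m, angles in rad, forces in N, time in s.
With the tool pointing down it reaches from about 0.15 to 0.775 m from the base axis. Payload 6.1 kg.
Tool frame: the origin (TCP) lies at the very end of the fingers, on their centre line; the grasp point (between the pads) lies 19 mm behind it; z points along the fingers, y is the line along which they close (so a half turn about z gives the same grasp; the last joint's range is limited). The gripper opens to 85 mm and grips with 20 to 120 N. Pads are 22 mm wide; open, the fingers measure 114 mm over their backs; the gripper's body (76 mm by 85 mm) begins 54 mm behind the grasp point. The pads swing forward as they close: fully open they stand 13 mm farther back than shut.
Start: joints at [-1.262, 0.126, -0.04, 1.405, 0, 1.571], TCP at [0.16, -0.5, 0.2] pointing down, gripper open.
Joint ranges: [-2.72, 2.72], [-0.95, 1.95], [-1.27, 1.35], [-1.78, 2.02], [-1.46, 1.47], [-3.14, 3.14]. Speed limits (rad/s): [2.39, 2.39, 3.01, 3.14, 3.14, 3.14].

INTERFACE

Orientations are given as [roll, pitch, yaw] about the fixed x, y, z axes, in that order (R = Rz(yaw) Ry(pitch) Rx(roll)).
In Python, from plant import robot gives the robot as it stands.
- The arm moves only by the shell command python3 -m inch 'ROWS' [OPENING] [FORCE]. ROWS is JSON, a list that holds one entry, the list of rows, each a list of 6 numbers: the shift along the tool's x, y, z normalised to -1 to 1, where 1 is 15 cm, then the turn, a rotation vector about the tool's x, y, z normalised to -1 to 1, where 1 is pi rad. A call has 1 to 10 rows; each row is the pose to reach, as a shift and turn from the pose commanded when the call began, along the tool's axes at that moment, turning the shorter way round; what a row does not reach only later rows make up. A row lasts 1/12 s, in which the tool goes at most 41.7 mm and 7.16 degrees, less where a joint would pass 70% of its speed; a pose out of reach is approached as far as the arm can. A call with a number of a shift or a turn outside -1 to 1 is refused whole. A call with a gripper value outside its range is refused whole. OPENING is the opening in per cent of the stroke, from 0 (shut) to 100 (fully open), set as the call begins (- or left out, the last holds). The fingers move at their own pace and stop on an object; FORCE is the grip in N (left out, the last holds). Time passes only in rows, so rows that repeat a pose let the fingers close. It gives the time, the measured TCP pose, the force, the opening and the grip force at its end, in the units of the state.
- robot.get_state(): the state, without advancing time (a new reading comes with each control period).
- robot.capture(name): name is "scene" or "top"; returns a dict with "color" (420x560x3 uint8, red, green, blue), "z_map" (420x560 float32, m along the optical axis (not along the pixel's ray), 0 where there is no reading), "fx", "fy", "cx", "cy" (pixels), "pose" (4x4, takes a point from camera to world coordinates). Camera axes: x right, y down, z forward; pixel columns grow to the right and rows downward; lengths in m; the calibration is good to about 2 mm. A picture is of the moment at which its call begins.
- robot.close_job(): hands the job in; it is judged then, once.
Trained networks look in a picture, given as the dict that the camera call returned (one of the last four; its "shot" number tells which), for a name from the list of things; names that differ only in an ending like _2 or _b are one class to them, and where a whole thing is asked for, a point or a joint stands for the part that bears it (a point fixed in the world has none). Each returns a list of dicts, best first, with "conf" (0 to 1); they miss things now and then, are a little off and sometimes report something else, mostly with a low value. They report only what shows in the picture. A call takes as long as a camera call.
- robot.look_for(query, picture): "extent" ([left, top, right, bottom] in pixels, round what is visible of it).
- robot.outline_of(query, picture): "region" (420x560 bool, what is visible of it) and "extent" ([left, top, right, bottom] in pixels, round what is visible of it).
- robot.spot_point(query, picture): "point" ([column, row] in pixels: a listed point, or the origin of a listed thing).
The state is a dict: "time": time; "joint_pos": joint angles; "qd": joint speeds; "tau": joint torques, N m; "ee_pos": TCP position; "tcp_rot": TCP orientation; "force": force on the tool from outside, world axes, zero at the start; "torque": the same for the moment, N m; "opening": finger opening in m; "grip_force": force on a finger pad.
Only numpy, scipy, OpenCV 4.12 (cv2) and the standard library are available. Lean on these libraries where they do the work, as an engineer would, in place of code of your own. Each camera call takes 0.05 s, during which the arm holds its last target. There are 200 camera calls.

TASK

A filled vial stands in the nest of the bench capping press, its aluminium cap not yet sealed. Flip the red safety catch fully back, then pull the black handle down until you feel the head seat on the cap, pull on a little to press it home firmly but without overloading the glass, and keep it pressed: finish while still holding the handle there. Leave the other things on the bench standing where they are.

Things in the scene. Friction and masses are not known exactly. Their poses are not given: they have to be found in the camera images.
- press: White bench vial capping press, bolted down. Base plate 220 x 150 x 22 mm; head casting x -55 to +45, y -34 to +34, z 126 to 200; ram end on the head at x -30, to z 227; 30 mm column at x +73, to z 268. Origin: centre of the base plate's underside. x points to its back (column), y to its left, z up; its front (-x) looks roughly at the robot. Handle on the right (-y), catch on the left (+y).
- catch (a joint): Angle of the red safety catch about its pin (parallel to the press's y axis), rad: 0 = engaged, its tooth blocks the handle; 1.2 = fully back, at its stop. It grows as the thumb tab is pushed towards the back of the press (+x). It takes about 1.5 N at the tab and stays where it is left; the tooth clears the handle's lug from about 0.4.
- catch_tab (a point): Middle of the catch's ribbed red thumb tab, 55 mm from the pin: a paddle 26 mm wide (along the press's y), 6 mm thick, 30 mm tall, ending 67 mm from the pin. Engaged it stands up, leaning 15 degrees to the front; flipped it leans 54 degrees to the back. It stands free, 30 mm and more above the head's left edge, and can be pushed back with closed fingertips from its front side.
- catch_pivot (a point): Point on the axis of the catch's pin, abreast of the middle of the tab (at x +36, y +51, z 190 in the press).
- handle (a joint): Angle of the handle about its shaft (parallel to the press's y axis), rad: 0 = up, at rest; it grows as the grip is pulled to the front (-x) and down, to 1.35. With the catch engaged it stops at 0.03. A spring drives it back up when let go. The ram goes down 25 mm per rad. The head meets the cap at about 0.35 to 0.85, differently each time.
- handle_grip (a point): Middle of the handle's black round grip, 22 mm thick, 94 mm long, lying along the press's y axis, 60 mm outboard (-y) of its steel shank. It runs on a 160 mm circle about point handle_pivot, 75 degrees above level (leaning to the front) at joint 0, 75 degrees minus the joint angle later. Pulling takes 4 to 6 N until the head meets the cap, where it jumps by some 4 N.
- handle_pivot (a point): Point on the handle's shaft axis abreast of the middle of the grip (at x 0, y -115, z 165 in the press); fixed.
- jaw_face (a point): Centre of the spring-loaded pressure pad in the crimping head (34 mm thick); it comes down on the cap. Beyond the point where it meets the cap the pull at the grip grows by 1 N per 7 mm of grip travel. A well-pressed cap takes a pull of about 10 to 15 N in all, reached 0.1 to 0.3 rad (15 to 50 mm at the grip) beyond that point; 18 N overloads the glass.
- vial: The glass vial to be sealed, 24 mm thick, 52 mm tall, aluminium cap 20 mm wide with a blue disc. Origin: centre of its underside. It stands upright in a shallow steel nest under the head and stays there; the nest's height differs from time to time.
- vial_top (a point): Centre of the top of the vial's cap, 52 mm above its underside.
- vial_red: Bystander: vial with a red disc, 24 mm thick, 52 mm tall, beside the press on its left. Origin: centre of its underside.
- vial_green: Bystander: amber vial with a green disc, 24 mm thick, 52 mm tall, beside the press on its left. Origin: centre of its underside.
- vial_orange: Bystander: vial with an orange disc, 24 mm thick, 52 mm tall, in front of the press. Origin: centre of its underside.
- bottle: Bystander: infusion bottle with a blue cap, 72 mm thick, 180 mm tall. Origin: centre of its underside.
- gallipot: Bystander: small steel bowl, 84 mm wide, 42 mm tall, with spare caps in it. Origin: centre of its underside.
- carton: Bystander: white and blue carton, 130 x 85 x 50 mm. Origin: centre of its underside.
- tray: Bystander: white tray of syringes, 270 x 170 x 45 mm. Origin: centre of its underside.

How it is judged:
By the outcome, as a careful person would: the job done as asked, in the order asked, and still so for the second after the job is handed in, while the arm keeps its last pose, push and grip.
It also fails if it takes over 64 s, if anything falls off the work surface, if the arm or the gripper's body presses on something with over 40 N, if the wrist force passes 120 N, or if a joint passes its speed limit or range.

## Working session

There is one attempt and no reset: what is moved stays moved. The work goes in short steps, Python scripts to look and compute and a shell command to move; the robot and the scene stay as the last step left them, time stands still between calls to the robot, and variables do not carry over. Pictures are saved under pics/ and viewed, at most 10 in all, crops included, and the job is handed in when it is done.

```bash
ls; mkdir -p pics; cat > h.py <<'E'
import numpy as np, cv2
from plant import robot
from scipy.spatial.transform import Rotation as R
def w(c,p,z=None):
    u,v=p; 
    if z is None:
        a=c["z_map"][int(v)-2:int(v)+3,int(u)-2:int(u)+3]; a=a[a>0]; z=np.median(a)
    q=np.array([(u-c["cx"])/c["fx"]*z,(v-c["cy"])/c["fy"]*z,z,1]); return (c["pose"]@q)[:3]
E
python3 - <<'E'
from h import *
im=[]
for n in("scene","top"):
    c=robot.capture(n); cv2.imwrite(f"pics/{n}.png",c["color"][:,:,::-1])
    print(n,c["pose"][:3].round(3).tolist(),c["fx"])
    for q in("catch_tab","catch_pivot","handle_grip","handle_pivot","vial_top","jaw_face","press"):
        r=robot.spot_point(q,c)
        for d in r[:2]: print(q,round(d["conf"],2),np.round(d["point"]),w(c,d["point"]).round(3))
s=robot.get_state();print(s)
E
```

```text
pics
scene [[-0.797, 0.32, -0.513, 1.238], [0.604, 0.432, -0.67, 0.932], [0.007, -0.843, -0.537, 0.949]] 446.5001720786497
catch_tab 0.74 [254. 233.] [0.683 0.115 0.247]
catch_tab 0.67 [264. 259.] [0.651 0.113 0.141]
catch_pivot 0.61 [250. 251.] [0.697 0.114 0.191]
catch_pivot 0.27 [256. 289.] [0.667 0.093 0.02 ]
handle_grip 0.73 [245. 176.] [ 0.601 -0.049  0.327]
vial_top 0.43 [260. 262.] [0.637 0.071 0.096]
jaw_face 0.59 [261. 259.] [0.661 0.112 0.146]
jaw_face 0.34 [257. 275.] [0.636 0.055 0.034]
top [[0.007, -0.998, 0.06, 0.456], [-1.0, -0.008, -0.012, 0.014], [0.013, -0.06, -0.998, 1.466]] 495.38510155574556
catch_tab 0.67 [241. 145.] [0.736 0.131 0.007]
catch_pivot 0.61 [244. 145.] [0.699 0.108 0.195]
handle_grip 0.71 [307. 180.] [ 0.594 -0.048  0.328]
handle_grip 0.53 [424. 244.] [ 0.446 -0.408  0.017]
handle_pivot 0.4 [307. 178.] [ 0.599 -0.049  0.331]
vial_top 0.56 [245. 143.] [0.738 0.116 0.023]
press 0.61 [261. 170.] [0.63  0.061 0.229]
{'time': 0.8, 'joint_pos': array([-1.26201683e+00,  1.25808901e-01, -3.95972623e-02,  1.40542516e+00,
       -2.84452270e-06,  1.57081038e+00]), 'qd': array([-1.92855148e-04, -8.45512129e-04,  1.14604742e-03,  8.30326316e-04,
        7.23073407e-05,  7.65328081e-04]), 'tau': array([-1.44865731e-03, -4.35637343e+01,  3.53073442e+01,  4.46533395e-04,
       -3.66607583e-05,  1.21164604e-06]), 'ee_pos': array([ 0.15953659, -0.50014552,  0.20029111]), 'tcp_rot': array([-3.14155766e+00,  2.84501447e-06,  3.08765446e-01]), 'force': array([ 0.6935803 , -0.47885014, -0.40101608]), 'torque': array([ 0.01153474, -0.02276308, -0.03314984]), 'grip_force': 0.0, 'opening': 0.08533941379355896}
```

View pics/scene.png

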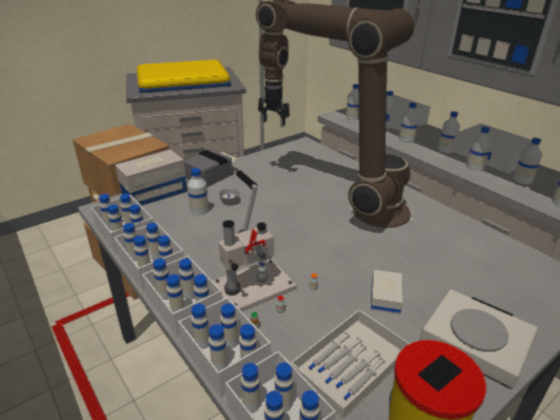

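View pics/top.png

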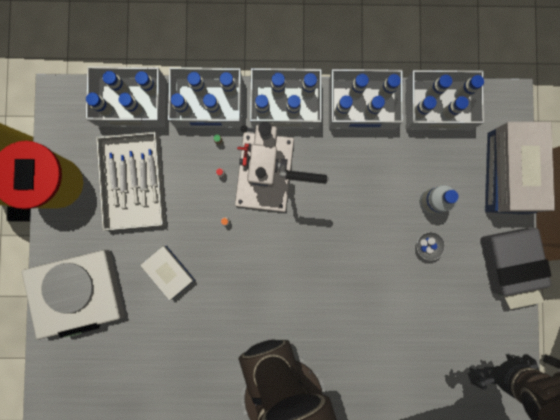

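The overhead view shows the press at about (263,172) with the red catch at (245,155) and the black grip at (307,178). In the scene view they are at (255,240) and (245,177). Next I fit the press pose.

```bash
cat > fit.py <<'E'
from h import *
c=robot.capture("top")
v,u=np.mgrid[0:420,0:560]; z=c["z_map"]
P=np.stack([(u-c["cx"])/c["fx"]*z,(v-c["cy"])/c["fy"]*z,z,np.ones_like(z)],-1)@c["pose"].T
P=P[...,:3]; ok=(z>0)&(u>225)&(u<340)&(v>120)&(v<225); col=c["color"].astype(int)
m=robot.outline_of("press",c)[0]; print(m["conf"],m["extent"])
b=ok&(P[...,2]>.015)&(P[...,2]<.032)&(col.min(-1)>110)
print(b.sum()); r=cv2.minAreaRect((P[b][:,:2]*1000).astype(np.float32)); print("plate",r,cv2.boxPoints(r).round().tolist())
h=ok&(P[...,2]>.19)&(P[...,2]<.207)&(col.min(-1)>110)
print("head",h.sum(),cv2.minAreaRect((P[h][:,:2]*1000).astype(np.float32)))
g=ok&(P[...,2]>.31)&(P[...,2]<.345); q=P[g]; print("grip",g.sum(),cv2.minAreaRect((q[:,:2]*1000).astype(np.float32)),q.mean(0))
col_=ok&(P[...,2]>.255)&(P[...,2]<.28);print("col",col_.sum(),P[col_].mean(0))
ram=ok&(P[...,2]>.217)&(P[...,2]<.24);print("ram",ram.sum(),np.median(P[ram],0))
rd=(col[...,0]>120)&(col[...,1]<60)&ok; q=P[rd&(P[...,2]>.15)]; print("red top",len(q),q.min(0),q.max(0),q.mean(0))
c=robot.capture("scene"); z=c["z_map"]
P=(np.stack([(u-c["cx"])/c["fx"]*z,(v-c["cy"])/c["fy"]*z,z,np.ones_like(z)],-1)@c["pose"].T)[...,:3];col=c["color"].astype(int)
ok=(u>200)&(u<300)&(v>150)&(v<310)&(z>0)
rd=(col[...,0]>110)&(col[...,1]<60)&ok; q=P[rd]; q=q[q[:,2]>.15];print("red scene",len(q));print(q[np.argsort(-q[:,2])][::6].round(3).tolist())
g=ok&(P[...,2]>.295)&(P[...,2]<.35)&(P[...,0]<.72); print("grip",cv2.minAreaRect((P[g][:,:2]*1000).astype(np.float32)),P[g].mean(0))
E
python3 fit.py
```

```text
0.66 [231.8, 120.5, 326.5, 209.6]
1229
plate ((637.3546142578125, 70.86923217773438), (165.15257263183594, 257.6531677246094), 83.85885620117188) [[500.0, 3.0], [757.0, -25.0], [774.0, 139.0], [518.0, 167.0]]
head 957 ((677.6903686523438, 71.65821075439453), (91.57272338867188, 147.5326385498047), 84.63996887207031)
grip 431 ((602.64892578125, -40.38933181762695), (114.5106201171875, 22.256628036499023), 84.57122802734375) [ 0.60169564 -0.04113198  0.32864937]
col 166 [0.72095864 0.0556071  0.26812532]
ram 132 [0.62860116 0.06185458 0.22829068]
red top 25 [0.64812979 0.09846404 0.20775116] [0.69743804 0.11318964 0.2598929 ] [0.67295405 0.10392974 0.22916232]
red scene 103
[[0.684, 0.124, 0.253], [0.686, 0.117, 0.25], [0.683, 0.108, 0.245], [0.685, 0.111, 0.243], [0.69, 0.117, 0.239], [0.691, 0.119, 0.234], [0.687, 0.104, 0.23], [0.692, 0.111, 0.223], [0.688, 0.109, 0.216], [0.686, 0.111, 0.21], [0.698, 0.105, 0.208], [0.653, 0.107, 0.207], [0.688, 0.108, 0.206], [0.656, 0.112, 0.204], [0.699, 0.101, 0.199], [0.703, 0.106, 0.198], [0.695, 0.108, 0.195], [0.705, 0.098, 0.19]]
grip ((604.4200439453125, -36.44801330566406), (116.00672912597656, 22.174087524414062), 82.38655090332031) [ 0.60915297 -0.02482615  0.32108312]
```

```bash
cat > to.py <<'E'
# usage: to.py px py pz(press frame, m) yaw pitch_handle -> needed row from current pose
from h import *
import sys
O=np.array([.652,.060,0]); Y=-.096
Rp=R.from_euler("z",Y)
def state(s): return s["ee_pos"],R.from_euler("xyz",s["tcp_rot"])
def row(p,Rt,s):
    e,Rc=state(s); d=Rc.inv().apply(p-e)/.15; t=(Rc.inv()*Rt).as_rotvec()/np.pi
    return np.r_[d,t].round(3).tolist()
if __name__=="__main__":
    a=list(map(float,sys.argv[1:])); s=robot.get_state()
    p=O+Rp.apply(a[:3]); Rt=R.from_euler("xyz",[np.pi,0,Y+(a[3] if len(a)>3 else 0)])
    if len(a)>4: Rt=R.from_rotvec(Rp.apply([0,1,0])*-a[4])*Rt
    print("press pos",Rp.inv().apply(s["ee_pos"]-O).round(4),"F press",Rp.inv().apply(s["force"]).round(2),"t",s["time"],"row",row(p,Rt,s))
E
python3 -m inch '[[[0,0,-1,0,0,0.129],[0,0,-1,0,0,0.129],[0,0,-1,0,0,0.129],[0,0,-1,0,0,0.129],[0,0,-1,0,0,0.129],[0,0,-1,0,0,0.129]]]' 0
python3 -m inch '[[[0.6,-1,-0.3,0,0,0],[0.6,-1,-0.3,0,0,0],[0.6,-1,-0.3,0,0,0],[0.6,-1,-0.3,0,0,0],[0.6,-1,-0.3,0,0,0],[0.6,-1,-0.3,0,0,0]]]'
python3 -m inch '[[[0.6,-1,-0.3,0,0,0],[0.6,-1,-0.3,0,0,0],[0.6,-1,-0.3,0,0,0],[0.6,-1,-0.3,0,0,0],[0.6,-1,-0.3,0,0,0],[0.6,-1,-0.3,0,0,0]]]'
python3 to.py -.025 .051 .30
```

```text
time: 1.45
ee_pos: [0.1598, -0.501, 0.3518]
tcp_rot: [3.138, -0.001, -0.096]
force: [0.1, -0.7, -0.3]
opening: 0.0124
grip_force: 0.0
time: 1.95
ee_pos: [0.265, -0.3572, 0.3955]
tcp_rot: [-3.141, -0.001, -0.092]
force: [0.2, 0.3, 0.2]
opening: 0.0004
grip_force: 0.0
time: 2.45
ee_pos: [0.3692, -0.2176, 0.4394]
tcp_rot: [-3.141, 0.001, -0.092]
force: [-0.2, -0.3, 0.2]
opening: 0.0004
grip_force: 0.0
press pos [-0.2549 -0.3035  0.4394] F press [-0.14 -0.31  0.23] t 2.45 row [1.543, -2.356, 0.93, -0.0, 0.0, 0.001]
```

```bash
python3 -m inch '[[[0.6,-1,0,0,0,0],[0.6,-1,0,0,0,0],[0.6,-1,0,0,0,0],[0.6,-1,0,0,0,0],[0.6,-1,0,0,0,0],[0.6,-1,0,0,0,0]]]' | head -2
python3 -m inch '[[[0.9,-1,0,0,0,0],[0.9,-1,0,0,0,0],[0.9,-1,0,0,0,0],[0.9,-1,0,0,0,0],[0.9,-1,0,0,0,0],[0.9,-1,0,0,0,0]]]' | head -2
python3 -m inch '[[[0,-0.36,0,0,0,0],[0,-0.36,0,0,0,0],[0,-0.36,0.9,0,0,0],[0,-0.36,0.9,0,0,0],[0,-0.36,0.9,0,0,0],[0,-0.36,0.9,0,0,0],[0,-0.36,0.9,0,0,0]]]'
python3 to.py -.025 .051 .235
python3 - <<'E'
from h import *
c=robot.capture("scene");i=c["color"][130:310,180:330,::-1];cv2.imwrite("pics/s2.png",cv2.resize(i,None,fx=3.3,fy=3.3,interpolation=2))
E
```

```text
time: 2.95
ee_pos: [0.4731, -0.0779, 0.4377]
time: 3.45
ee_pos: [0.6021, -0.0159, 0.4199]
time: 4.03
ee_pos: [0.6022, 0.0159, 0.2936]
tcp_rot: [-3.098, -0.019, 0.005]
force: [-6.4, 0.8, 20.6]
opening: 0.0001
grip_force: 10.1
press pos [-0.0454 -0.0487  0.2936] F press [-6.5   0.18 20.61] t 4.0333 row [0.195, -0.63, 0.422, -0.014, -0.005, 0.032]
```

View pics/s2.png

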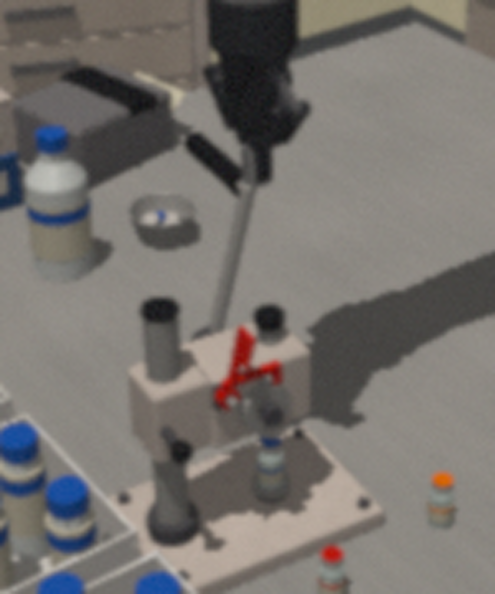

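The picture shows the fingertip against the top of the handle shank (at about 250,165 in the crop). The previous move was cut short by reach, so the tool came down on it. I'll lift straight back up.

```bash
python3 -m inch '[[[0,0,-0.2,0,0,0],[0,0,-0.5,0,0,0],[0,0,-0.5,0,0,0],[0,0,-0.5,0,0,0]]]' 
python3 to.py -.025 .051 .36
python3 -c "
from h import *
print(robot.get_state()['joint_pos'].round(3))"
```

```text
time: 4.42
ee_pos: [0.6041, 0.0137, 0.3679]
tcp_rot: [-3.095, -0.02, 0.005]
force: [1.3, -0.6, -1.2]
opening: -0.0002
grip_force: 0.0
press pos [-0.0433 -0.0507  0.3679] F press [ 1.33 -0.49 -1.17] t 4.4167 row [0.189, -0.659, 0.087, -0.015, -0.005, 0.032]
[-2.000e-03  3.500e-01  6.260e-01  1.827e+00  4.600e-02  3.134e+00]
```

```bash
python3 -m inch '[[[0,0,-0.3,0,0,-0.39],[0,0,-0.3,0,0,-0.39],[0,0,-0.3,0,0,-0.39],[0,0,-0.3,0,0,-0.39],[0,0,-0.3,0,0,-0.39],[0,0,-0.3,0,0,-0.39],[0,0,-0.3,0,0,-0.39],[0,0,-0.3,0,0,-0.39],[0,0,-0.3,0,0,-0.39],[0,0,-0.3,0,0,-0.39]]]' 
python3 to.py -.025 .051 .40 1.5708
```

```text
time: 5.25
ee_pos: [0.6028, 0.0122, 0.4078]
tcp_rot: [-3.136, -0.047, 1.237]
force: [0.1, -0.4, -0.2]
opening: -0.0002
grip_force: 0.0
press pos [-0.0444 -0.0523  0.4078] F press [ 0.12 -0.41 -0.2 ] t 5.25 row [0.697, -0.036, 0.085, 0.0, -0.015, -0.075]
```

```bash
python3 -m inch '[[[0.7,-0.04,0.05,0,-0.015,-0.075],[0.7,-0.04,0.05,0,-0.015,-0.075],[0.7,-0.04,0.05,0,-0.015,-0.075],[0.7,-0.04,0.05,0,-0.015,-0.075],[0.7,-0.04,0.05,0,-0.015,-0.075]]]' 
python3 to.py -.03 .051 .235 1.5708
```

```text
time: 5.67
ee_pos: [0.6295, 0.1143, 0.3987]
tcp_rot: [3.135, -0.002, 1.47]
force: [0.2, -0.3, 0.1]
opening: -0.0002
grip_force: 0.0
press pos [-0.0276  0.0519  0.3987] F press [ 0.18 -0.33  0.06] t 5.6667 row [-0.009, -0.023, 1.091, 0.002, -0.001, -0.002]
```

```bash
python3 -m inch '[[[0,0,1,0,0,0],[0,0,1,0,0,0],[0,0,1,0,0,0],[0,0,1,0,0,0],[0,0,1,0,0,0],[0,0,1.0,0,0,0]]]' | head -4
python3 -m inch '[[[0,0.08,0.05,0,0,0],[0,0.16,0.05,0,0,0],[0,0.24,0.05,0,0,0],[0,0.32,0.05,0,0,0],[0,0.32,0.05,0,0,0]]]' | head -4
python3 to.py .02 .051 .242 1.5708
```

```text
time: 6.17
ee_pos: [0.6283, 0.1124, 0.2483]
tcp_rot: [3.139, -0.001, 1.466]
force: [-0.5, 0.4, 0.7]
time: 6.58
ee_pos: [0.6838, 0.1091, 0.247]
tcp_rot: [3.124, -0.006, 1.467]
force: [-0.6, -0.1, 0.3]
press pos [0.0269 0.052  0.247 ] F press [-0.58 -0.2   0.28] t 6.5833 row [-0.007, -0.047, 0.033, 0.006, -0.002, -0.002]
```

```bash
python3 -m inch '[[[0,0.06,0.03,0,0,0],[0,0.12,0.05,0,0,0],[0,0.17,0.08,0,0,0],[0,0.17,0.08,0,0,0]]]' | head -4
python3 to.py .066 .051 .225 1.5708
python3 - <<'E'
from h import *
s=robot.get_state();print(s['joint_pos'].round(3))
c=robot.capture("scene");i=c["color"][130:310,180:330,::-1];cv2.imwrite("pics/s3.png",cv2.resize(i,None,fx=3.3,fy=3.3,interpolation=2))
E
```

```text
time: 6.92
ee_pos: [0.7056, 0.1067, 0.23]
tcp_rot: [3.133, -0.003, 1.468]
force: [-1.0, 0.1, -0.4]
press pos [0.0489 0.0517 0.23  ] F press [-0.95 -0.03 -0.38] t 6.9167 row [-0.004, 0.114, 0.034, 0.003, -0.001, -0.002]
[1.500e-01 5.160e-01 5.580e-01 1.605e+00 1.000e-03 1.823e+00]
```

View pics/s3.png

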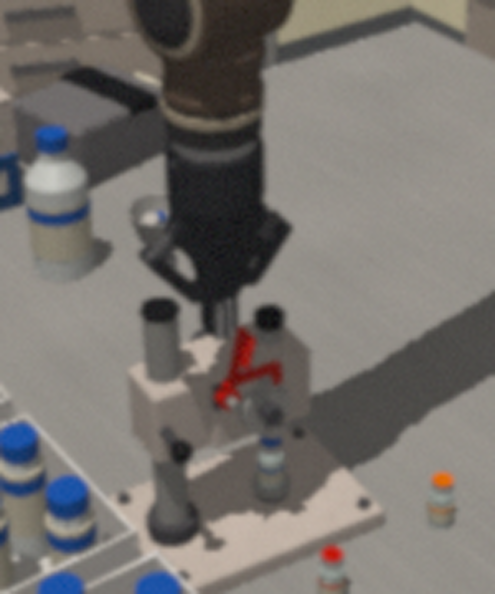

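```bash
python3 - <<'E'
from h import *
for n in("scene","top"):
    c=robot.capture(n); T=np.linalg.inv(c["pose"])
    def pj(p): q=T[:3]@np.r_[p,1]; return (q[:2]/q[2]*c["fx"]+[c["cx"],c["cy"]]).round(1),q[2].round(3)
    s=robot.get_state()["ee_pos"]; print(n,"tcp",pj(s))
    print("pred tab",pj([.6786,.1087,.243]),"pred pivot",pj([.652+.0358+.0049,.06-.0034+.0508,.19]),"grip",pj([.652-.0409-.011,.06-.1145+.0039,.3195]),"column top",pj([.652+.0727,.06-.007,.268]),"ram top",pj([.652-.03,.063,.227]))
    for q in("catch_tab","catch_pivot","handle_grip"):
        for d in robot.spot_point(q,c)[:2]: print(q,round(d["conf"],2),np.round(d["point"],1))
    i=c["color"].astype(int); v,u=np.where((i[...,0]>100)&(i[...,1]<60)&(c["z_map"]>0)&(c["z_map"]<1.4)); k=(u>225)&(u<275)&(v>120)&(v<260); 
    for a,b in list(zip(u[k],v[k]))[::5]: print((a,b),w(c,(a,b),c["z_map"][b,a]).round(3),end=";")
    print()
    cv2.imwrite(f"pics/{n}4.png",cv2.resize(c["color"][215:265,225:285,::-1] if n=="scene" else c["color"][120:200,215:335,::-1],None,fx=6,fy=6,interpolation=cv2.INTER_CUBIC))
E
```

```text
scene tcp (array([246.5, 239.5]), np.float64(1.212))
pred tab (array([254.5, 232.9]), np.float64(1.217)) pred pivot (array([250.4, 250. ]), np.float64(1.239)) grip (array([245. , 177.6]), np.float64(1.323)) column top (array([228.8, 221.7]), np.float64(1.217)) ram top (array([261.7, 223.2]), np.float64(1.285))
catch_pivot 0.8 [251.1 250.8]
handle_grip 0.2 [385.9 296.1]
(np.int64(255), np.int64(231)) [0.68  0.114 0.253];(np.int64(253), np.int64(233)) [0.685 0.11  0.246];(np.int64(252), np.int64(234)) [0.686 0.108 0.242];(np.int64(252), np.int64(235)) [0.686 0.107 0.238];(np.int64(252), np.int64(236)) [0.685 0.106 0.234];(np.int64(252), np.int64(237)) [0.686 0.108 0.232];(np.int64(252), np.int64(238)) [0.689 0.112 0.232];(np.int64(251), np.int64(239)) [0.689 0.106 0.225];(np.int64(251), np.int64(240)) [0.689 0.106 0.222];(np.int64(252), np.int64(241)) [0.688 0.109 0.22 ];(np.int64(262), np.int64(241)) [0.656 0.112 0.208];(np.int64(263), np.int64(243)) [0.653 0.113 0.2  ];(np.int64(248), np.int64(245)) [0.698 0.104 0.208];(np.int64(254), np.int64(245)) [0.681 0.109 0.203];(np.int64(251), np.int64(246)) [0.691 0.108 0.203];(np.int64(250), np.int64(247)) [0.695 0.109 0.202];(np.int64(249), np.int64(248)) [0.695 0.105 0.197];(np.int64(247), np.int64(249)) [0.701 0.104 0.195];(np.int64(252), np.int64(249)) [0.688 0.108 0.192];(np.int64(245), np.int64(251)) [0.705 0.098 0.186];
top tcp (array([243.2, 140.8]), np.float64(1.245))
pred tab (array([242.1, 149.9]), np.float64(1.233)) pred pivot (array([244.2, 148.2]), np.float64(1.286)) grip (array([307.7, 178. ]), np.float64(1.154)) column top (array([264.4, 129.6]), np.float64(1.211)) ram top (array([260.5, 173.5]), np.float64(1.246))
handle_grip 0.79 [306.1 176.1]
```

View pics/scene4.png

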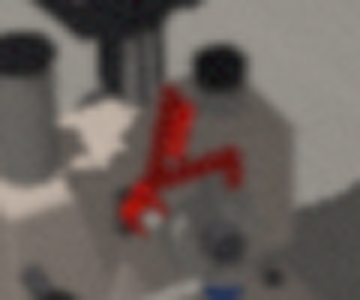

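```bash
python3 - <<'E'
from h import *
np.set_printoptions(linewidth=200)
c=robot.capture("scene"); print(robot.get_state()["ee_pos"],robot.get_state()["opening"])
for v in range(214,246,2):
  print(v,[ (u,w(c,(u,v),c["z_map"][v,u]).round(3).tolist(),c["color"][v,u].tolist()) for u in (241,244,247,250,253)])
E
```

```text
[0.70399701 0.10709741 0.23183967] 0.0002068118649242721
214 [(241, [0.715, 0.101, 0.314], [32, 28, 31]), (244, [0.721, 0.125, 0.329], [31, 30, 31]), (247, [1.238, 0.932, 0.949], [28, 26, 29]), (250, [0.698, 0.118, 0.317], [29, 29, 29]), (253, [0.691, 0.122, 0.316], [28, 26, 29])]
216 [(241, [0.725, 0.117, 0.32], [31, 30, 32]), (244, [0.717, 0.119, 0.318], [30, 27, 32]), (247, [0.709, 0.121, 0.316], [26, 26, 28]), (250, [0.7, 0.12, 0.312], [24, 24, 28]), (253, [0.69, 0.119, 0.308], [70, 70, 68])]
218 [(241, [0.726, 0.118, 0.315], [30, 26, 34]), (244, [0.716, 0.117, 0.31], [29, 30, 29]), (247, [0.708, 0.119, 0.309], [27, 31, 32]), (250, [0.699, 0.12, 0.306], [32, 32, 36]), (253, [0.69, 0.12, 0.302], [116, 112, 108])]
220 [(241, [0.724, 0.115, 0.307], [41, 40, 42]), (244, [0.718, 0.119, 0.306], [27, 29, 31]), (247, [0.71, 0.122, 0.305], [48, 47, 46]), (250, [0.7, 0.121, 0.3], [63, 63, 62]), (253, [0.443, -0.247, 0.001], [138, 132, 128])]
222 [(241, [0.715, 0.101, 0.289], [88, 87, 84]), (244, [0.717, 0.117, 0.298], [33, 34, 34]), (247, [0.709, 0.12, 0.297], [70, 69, 69]), (250, [0.699, 
[... 1904 characters left out ...]
 [135, 10, 10])]
240 [(241, [0.696, 0.065, 0.201], [192, 177, 164]), (244, [0.686, 0.066, 0.197], [135, 126, 117]), (247, [0.682, 0.075, 0.2], [102, 95, 90]), (250, [0.693, 0.107, 0.224], [100, 40, 38]), (253, [0.689, 0.116, 0.228], [135, 33, 28])]
242 [(241, [0.699, 0.071, 0.199], [146, 135, 125]), (244, [0.694, 0.078, 0.2], [96, 89, 83]), (247, [0.685, 0.08, 0.198], [92, 84, 79]), (250, [0.691, 0.103, 0.214], [101, 32, 33]), (253, [0.673, 0.092, 0.199], [98, 49, 47])]
244 [(241, [0.707, 0.083, 0.202], [97, 91, 84]), (244, [0.697, 0.083, 0.198], [98, 91, 86]), (247, [0.69, 0.087, 0.197], [102, 78, 72]), (250, [0.692, 0.105, 0.209], [108, 23, 21]), (253, [0.684, 0.108, 0.207], [98, 13, 10])]
```

```bash
python3 - <<'E'
from h import *
c=robot.capture("scene")
for v in range(170,234,4): print(v,[(w(c,(u,v),c["z_map"][v,u])*1000).round().astype(int).tolist() for u in (226,232,238,244,248,252,258,264)])
E
```

```text
170 [[344, -598, 38], [737, 104, 451], [733, 125, 458], [723, 136, 460], [715, 141, 460], [706, 144, 458], [683, 136, 448], [163, -561, -2]]
174 [[343, -600, 17], [732, 95, 435], [730, 119, 444], [724, 137, 450], [715, 140, 448], [703, 139, 445], [684, 137, 437], [186, -530, -2]]
178 [[348, -594, 1], [736, 101, 428], [732, 121, 435], [721, 132, 436], [714, 138, 437], [704, 141, 435], [688, 143, 430], [207, -500, -3]]
182 [[367, -563, 1], [738, 103, 418], [734, 125, 426], [724, 135, 427], [719, 145, 430], [707, 144, 426], [689, 144, 420], [233, -464, 1]]
186 [[382, -540, -4], [740, 105, 408], [736, 127, 417], [725, 136, 417], [718, 143, 418], [707, 144, 415], [688, 143, 408], [256, -433, 2]]
190 [[433, -454, 33], [739, 102, 395], [735, 125, 404], [727, 139, 408], [718, 143, 407], [708, 145, 404], [688, 142, 397], [269, -415, -5]]
194 [[448, -430, 31], [737, 99, 382], [735, 123, 392], [726, 136, 395], [719, 144, 397], [709, 145, 394], [674, 122, 371], [647, 110, 355]]
198 [[473, -389, 41], [738, 98, 370], [731, 116, 376], [716, 119, 372], [703, 119, 367], [695, 125, 367], [676, 124, 36
[... 433 characters left out ...]
-288, -6]]
214 [[502, -345, 0], [748, 112, 333], [725, 102, 319], [719, 123, 327], [699, 110, 313], [695, 124, 319], [678, 126, 313], [383, -257, 0]]
218 [[516, -324, -2], [500, -306, 1], [734, 116, 317], [717, 119, 312], [703, 116, 305], [695, 123, 306], [416, -252, -3], [402, -231, 2]]
222 [[731, 49, 267], [718, 58, 267], [497, -269, 1], [715, 115, 297], [706, 119, 295], [693, 118, 290], [432, -228, -3], [417, -211, 1]]
226 [[1238, 932, 949], [727, 72, 265], [509, -250, -2], [713, 110, 281], [707, 120, 284], [691, 116, 275], [637, 65, 225], [624, 77, 226]]
230 [[742, 65, 254], [725, 68, 249], [524, -227, 0], [715, 113, 270], [706, 119, 270], [683, 103, 251], [631, 57, 204], [621, 73, 208]]
```

```bash
python3 -c "
import cv2;i=cv2.imread('pics/scene.png')[0:150,230:330];cv2.imwrite('pics/z.png',cv2.resize(i,None,fx=4,fy=4))"
python3 - <<'E'
from h import *
# start-of-job top view: finger depth is gone; check joint-based reading
s=robot.get_state();print(s['time'],s['tcp_rot'])
E
```

```text
7.4667 [ 3.13249662 -0.0036848   1.46830519]
```

View pics/z.png

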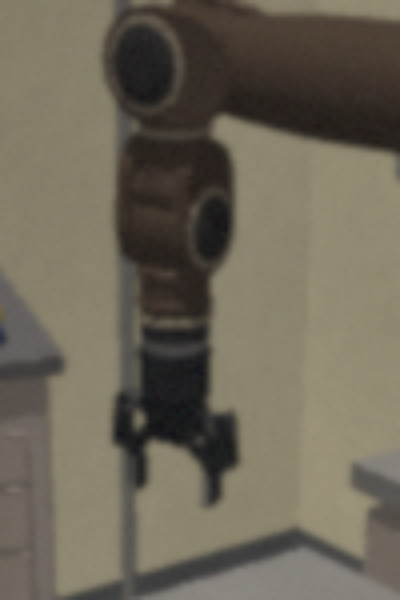

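The fingertips show at z≈0.267 while the reading is 0.232. The handle contact earlier gave the same ~36 mm offset. So the real tip is about 36 mm above the reported TCP, and the fingers passed over the tab at (253,236). I'll go back and redo this lower.

```bash
python3 -m inch '[[[0,-0.2,-0.08,0,0,0],[0,-0.4,-0.08,0,0,0],[0,-0.5,-0.08,0,0,0],[0,-0.5,-0.08,0,0,0]]]' | head -4
python3 to.py -.028 .052 .206 1.5708
```

```text
time: 7.8
ee_pos: [0.627, 0.1151, 0.2446]
tcp_rot: [3.132, -0.004, 1.469]
force: [1.0, 0.0, 0.6]
press pos [-0.0302  0.0524  0.2446] F press [0.99 0.13 0.58] t 7.8 row [-0.004, 0.012, 0.258, 0.003, -0.001, -0.002]
```

```bash
python3 -m inch '[[[0,0,0.15,0,0,0],[0,0,0.25,0,0,0],[0,0,0.25,0,0,0]]]' | head -4
python3 -m inch '[[[0,0.07,0,0,0,0],[0,0.14,0,0,0,0],[0,0.21,0,0,0,0],[0,0.28,0,0,0,0],[0,0.34,0,0,0,0],[0,0.34,0,0,0,0]]]' | head -4
python3 to.py .056 .052 .198 1.5708
```

```text
time: 8.05
ee_pos: [0.6289, 0.1145, 0.2021]
tcp_rot: [3.137, -0.002, 1.468]
force: [0.8, -0.2, -0.5]
time: 8.55
ee_pos: [0.6822, 0.1092, 0.2056]
tcp_rot: [3.132, -0.004, 1.468]
force: [-0.7, -0.7, 0.5]
press pos [0.0253 0.0519 0.2056] F press [-0.59 -0.79  0.46] t 8.55 row [0.002, 0.204, 0.053, 0.003, -0.001, -0.002]
```

```bash
python3 -m inch '[[[0,0.07,0,0,0,0],[0,0.14,0.03,0,0,0],[0,0.2,0.06,0,0,0],[0,0.24,0.09,0,0,0],[0,0.27,0.11,0,0,0],[0,0.27,0.11,0,0,0]]]' | head -4
python3 to.py .066 .052 .189 1.5708
python3 - <<'E'
from h import *
c=robot.capture("scene");i=c["color"][190:270,210:300,::-1];cv2.imwrite("pics/s5.png",cv2.resize(i,None,fx=5,fy=5,interpolation=2))
E
```

```text
time: 9.05
ee_pos: [0.7214, 0.1052, 0.1879]
tcp_rot: [3.134, -0.003, 1.468]
force: [-0.8, -0.5, -0.4]
press pos [0.0647 0.0517 0.1879] F press [-0.78 -0.54 -0.36] t 9.05 row [0.002, 0.008, -0.008, 0.002, -0.001, -0.002]
```

View pics/s5.png

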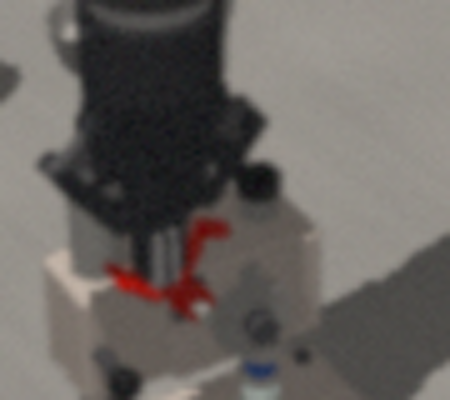

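The catch has swung back: the tab is now at about (237,246) in the full image and the tooth arm stands up. I'll push on gently to the stop.

```bash
for i in 1 2 3; do :; done
python3 -m inch '[[[0,0.03,0.01,0,0,0],[0,0.04,0.01,0,0,0],[0,0.04,0.01,0,0,0]]]' | sed -n 2,4p
python3 -m inch '[[[0,0.015,0.01,0,0,0],[0,0.03,0.01,0,0,0],[0,0.03,0.01,0,0,0]]]' | sed -n 2,4p
python3 to.py .066 .052 .189 1.5708
```

```text
ee_pos: [0.7257, 0.105, 0.188]
tcp_rot: [3.135, -0.004, 1.468]
force: [-5.2, -0.0, 0.4]
ee_pos: [0.7265, 0.105, 0.1877]
tcp_rot: [3.141, -0.004, 1.469]
force: [-19.5, 0.7, 8.9]
press pos [0.0699 0.0519 0.1877] F press [-19.52  -1.22   8.91] t 9.6 row [0.001, -0.026, -0.008, 0.0, -0.001, -0.002]
```

```bash
python3 -m inch '[[[0,-0.07,0,0,0,0],[0,-0.07,-0.2,0,0,0],[0,-0.07,-0.5,0,0,0],[0,-0.07,-0.75,0,0,0],[0,-0.07,-1,0,0,0],[0,-0.07,-1,0,0,0]]]' | sed -n 2,4p
python3 -m inch '[[[0,-0.2,-0.2,0,0,0],[0,-0.4,-0.4,0,0,0],[0,-0.6,-0.4,0,0,0],[0,-0.67,-0.4,0,0,0],[0,-0.67,-0.4,0,0,0]]]' 100 | sed -n 2,4p
python3 to.py -.041 -.115 .40 1.5708
```

```text
ee_pos: [0.7199, 0.1051, 0.341]
tcp_rot: [3.126, -0.005, 1.468]
force: [-82.6, -12.7, -4.7]
ee_pos: [0.617, 0.1155, 0.3992]
tcp_rot: [3.128, -0.005, 1.469]
force: [0.5, 0.4, 0.8]
press pos [-0.0402  0.0519  0.3992] F press [0.43 0.48 0.79] t 10.5167 row [-1.113, 0.001, -0.011, 0.004, -0.002, -0.002]
```

```bash
python3 -m inch '[[[-0.3,0,0,0,0,0],[-0.6,0,0,0,0,0],[-0.9,0,0,0,0,0],[-1,0,0,0,0,0],[-1,0,0,0,0,0],[-1,0,0,0,0,0]]]' 100 | sed -n 2,5p
python3 to.py -.041 -.115 .40 1.5708
python3 - <<'E'
from h import *
c=robot.capture("scene");i=c["color"][130:310,180:330,::-1];cv2.imwrite("pics/s6.png",cv2.resize(i,None,fx=3.3,fy=3.3,interpolation=2))
for d in robot.spot_point("handle_grip",c)[:1]+robot.spot_point("catch_tab",c)[:1]: print(d,w(c,d["point"]))
c=robot.capture("top")
for d in robot.spot_point("handle_grip",c)[:1]: print(d,w(c,d["point"]))
E
```

```text
ee_pos: [0.6042, -0.0356, 0.3946]
tcp_rot: [3.133, -0.004, 1.465]
force: [0.4, 0.3, -0.1]
opening: 0.0854
press pos [-0.0384 -0.0998  0.3946] F press [ 0.37  0.31 -0.07] t 11.0167 row [-0.102, -0.016, -0.037, 0.003, -0.001, -0.003]
{'point': [247.2, 176.8], 'conf': 0.86} [ 0.59681857 -0.04365372  0.32416988]
{'point': [235.3, 245.0], 'conf': 0.68} [0.73761581 0.10240378 0.22446346]
```

View pics/s6.png

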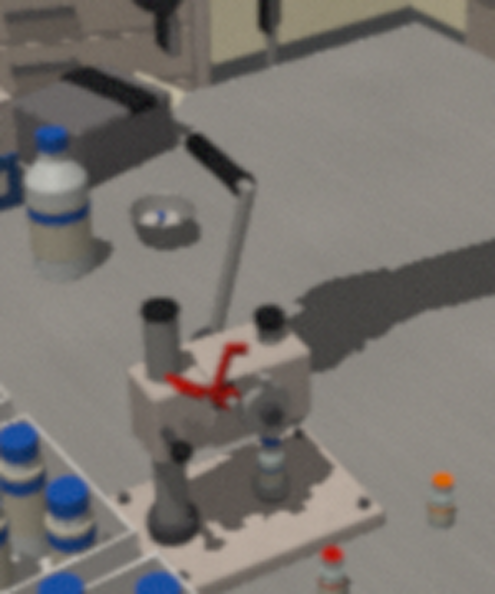

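The tab measures (0.738, 0.102, 0.224), where a fully flipped catch should be, and the handle and bystanders are undisturbed. Now I descend over the grip at (247,177).

```bash
python3 -m inch '[[[-0.1,-0.02,0,0,0,0],[-0.1,-0.02,0.2,0,0,0],[-0.1,-0.02,0.45,0,0,0],[-0.1,-0.02,0.45,0,0,0]]]' | sed -n 2,5p
python3 -m inch '[[[0,0,0.2,0,0,0],[0,0,0.42,0,0,0],[0,0,0.42,0,0,0]]]' | sed -n 2,5p
python3 to.py -.041 -.115 .262 1.5708
python3 - <<'E'
from h import *
c=robot.capture("scene");i=c["color"][110:240,190:300,::-1];cv2.imwrite("pics/s7.png",cv2.resize(i,None,fx=4.5,fy=4.5,interpolation=2))
E
```

```text
ee_pos: [0.5934, -0.0478, 0.3147]
tcp_rot: [-3.126, -0.003, 1.469]
force: [-1.0, -0.2, -3.5]
opening: 0.0851
ee_pos: [0.5978, -0.0479, 0.2593]
tcp_rot: [-3.14, -0.003, 1.469]
force: [0.5, 0.1, -2.0]
opening: 0.0855
press pos [-0.0436 -0.1126  0.2593] F press [ 0.52  0.15 -2.03] t 11.85 row [-0.016, 0.017, -0.018, -0.0, -0.001, -0.002]
```

View pics/s7.png

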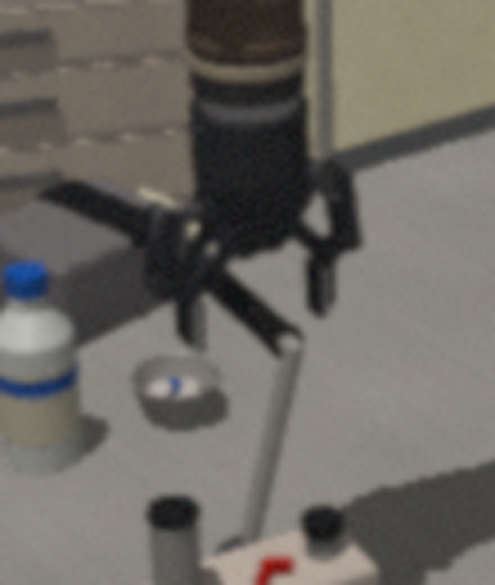

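The fingers straddle the grip, with the tips on either side and below it at (190,335) and (320,305) in the crop. Closing now.

```bash
python3 -m inch '[[[0,0,0,0,0,0],[0,0,0,0,0,0],[0,0,0,0,0,0],[0,0,0,0,0,0],[0,0,0,0,0,0],[0,0,0,0,0,0],[0,0,0,0,0,0],[0,0,0,0,0,0]]]' 0 40
python3 to.py -.041 -.115 .262 1.5708
```

```text
time: 12.57
ee_pos: [0.6015, -0.0484, 0.2661]
tcp_rot: [3.129, -0.004, 1.468]
force: [2.2, -0.2, 6.3]
opening: 0.0209
grip_force: 39.0
press pos [-0.0399 -0.1127  0.2661] F press [ 2.21 -0.03  6.3 ] t 12.5667 row [-0.015, -0.008, 0.028, 0.004, -0.001, -0.002]
```

```bash
cat > hd.py <<'E'
# hd.py th0 D x0 z0 th1 th2 ... : rows from commanded pose (th0, or explicit commanded x0,z0) to handle angles
import sys; from h import *
a=list(map(float,sys.argv[1:])); th0,D=a[:2]; r=.16
def tcp(t): A=np.radians(75)-t; return np.array([-r*np.cos(A)+D*np.sin(t), .165+r*np.sin(A)-D*np.cos(t)])
p0=np.array(a[2:4]) if a[2] else tcp(th0)
ty=np.array([np.cos(th0),np.sin(th0)]); tz=np.array([np.sin(th0),-np.cos(th0)])
for t in a[4:]:
    d=tcp(t)-p0; print(t,[0,round(d@ty/.15,3),round(d@tz/.15,3),round(-(t-th0)/np.pi,4),0,0])
E
python3 hd.py 0 .0534 -.0436 .2593 0 .05 .1 .15 .2 .25 .3
```

```text
0.0 [0, np.float64(0.015), np.float64(-0.046), -0.0, 0, 0]
0.05 [0, np.float64(-0.019), np.float64(-0.031), -0.0159, 0, 0]
0.1 [0, np.float64(-0.051), np.float64(-0.015), -0.0318, 0, 0]
0.15 [0, np.float64(-0.083), np.float64(0.003), -0.0477, 0, 0]
0.2 [0, np.float64(-0.114), np.float64(0.023), -0.0637, 0, 0]
0.25 [0, np.float64(-0.144), np.float64(0.044), -0.0796, 0, 0]
0.3 [0, np.float64(-0.172), np.float64(0.066), -0.0955, 0, 0]
```

```bash
python3 -m inch '[[[0,0.015,-0.046,0,0,0],[0,-0.019,-0.031,-0.016,0,0],[0,-0.051,-0.015,-0.032,0,0],[0,-0.083,0.003,-0.048,0,0],[0,-0.114,0.023,-0.064,0,0],[0,-0.114,0.023,-0.064,0,0],[0,-0.114,0.023,-0.064,0,0]]]'
python3 to.py 0 0 0 1.5708
python3 - <<'E'
from h import *
from to import O,Rp
import numpy as np
print(robot.get_state()["torque"])
for n in("scene","top"):
    c=robot.capture(n)
    for q in("handle_grip","handle"):
        for d in robot.spot_point(q,c)[:1]: print(n,q,d,Rp.inv().apply(w(c,d["point"])-O).round(3))
    z=c["z_map"]; v,u=np.mgrid[0:420,0:560]
    P=(np.stack([(u-c["cx"])/c["fx"]*z,(v-c["cy"])/c["fy"]*z,z,np.ones_like(z)],-1)@c["pose"].T)[...,:3]
    Q=Rp.inv().apply((P-O).reshape(-1,3)).reshape(P.shape)
    m=(z>0)&(Q[...,1]>-.063)&(Q[...,1]<-.047)&(Q[...,2]>.22)&(Q[...,2]<.34)&(abs(Q[...,0])<.15)
    q=Q[m]; print("shank",len(q)); f=np.polyfit(q[:,2]-.165,q[:,0],1); print("angle above level deg",90+np.degrees(np.arctan(f[0])),f)
E
```

```text
time: 13.15
ee_pos: [0.582, -0.0461, 0.255]
tcp_rot: [2.939, -0.004, 1.469]
force: [15.1, 0.4, -26.1]
opening: 0.0206
grip_force: 45.2
press pos [-0.0595 -0.1123  0.255 ] F press [ 15.02   1.86 -26.15] t 13.15 row [0.745, 0.04, 1.747, 0.065, -0.001, -0.002]
[ 0.05701579 -1.42349117  0.05534411]
scene handle_grip {'point': [251.7, 178.7], 'conf': 0.7} [-0.056 -0.1    0.319]Traceback (most recent call last):
  File "<stdin>", line 8, in <module>
ValueError: it knows: bottle, carton, catch_pivot, catch_tab, gallipot, handle_grip, handle_pivot, jaw_face, press, tray, vial, vial_green, vial_orange, vial_red, vial_top
```

```bash
cat > st.py <<'E'
from h import *
from to import O,Rp
import sys
s=robot.get_state(); p=Rp.inv().apply(s["ee_pos"]-O); F=Rp.inv().apply(s["force"]); phi=-(s["tcp_rot"][0]%(2*np.pi)-np.pi)
print("t",round(s["time"],2),"tcp",p.round(4),"phi",round(phi,4),"F",F.round(1),"M",Rp.inv().apply(s["torque"]).round(2),"op",round(s["opening"],4),"grip",round(s["grip_force"],1))
for D in(.0534,.019):
    G=p+[-D*np.sin(phi),0,D*np.cos(phi)]; d=G-[0,0,.165]; A=np.arctan2(d[2],-d[0])
    print("D",D,"G",G.round(4),"r",np.hypot(d[0],d[2]).round(4),"theta",round(np.radians(75)-A,3),"pull",round(F@[np.sin(A),0,np.cos(A)],2),"inward",round(F@[np.cos(A),0,-np.sin(A)],2))
if len(sys.argv)>1:
  for n in("scene","top"):
    c=robot.capture(n); z=c["z_map"]; v,u=np.mgrid[0:420,0:560]
    P=(np.stack([(u-c["cx"])/c["fx"]*z,(v-c["cy"])/c["fy"]*z,z,np.ones_like(z)],-1)@c["pose"].T)[...,:3]
    Q=Rp.inv().apply((P-O).reshape(-1,3)).reshape(P.shape)
    m=(z>0)&(Q[...,1]>-.066)&(Q[...,1]<-.042)&(Q[...,2]>.205)&(Q[...,2]<.31)&(abs(Q[...,0])<.17)
    q=Q[m]; A=np.arctan2(q[:,2]-.165,-q[:,0]); print(n,"shank",len(q),"theta",round(np.radians(75)-np.median(A),3),A.std().round(3))
E
python3 st.py 1
```

```text
t 13.25 tcp [-0.0588 -0.1124  0.2553] phi 0.2024 F [ 13.    1.2 -23.4] M [ 0.19 -1.08  0.06] op 0.0208 grip 45.4
D 0.0534 G [-0.0696 -0.1124  0.3076] r 0.1586 theta 0.192 pull 1.41 inward 26.7
D 0.019 G [-0.0626 -0.1124  0.2739] r 0.1256 theta 0.26 pull -0.41 inward 26.73
scene shank 182 theta 0.158 0.048
top shank 84 theta 0.128 0.039
```

```bash
python3 -m inch '[[[0,0.01,0.039,0,0,0],[0,0.01,0.039,0,0,0],[0,0.01,0.039,0,0,0]]]' >/dev/null
python3 st.py
```

```text
t 13.6 tcp [-0.0548 -0.1124  0.2563] phi 0.2114 F [2.6 0.8 1.7] M [ 0.19 -0.2  -0.02] op 0.0206 grip 48.3
D 0.0534 G [-0.066  -0.1124  0.3085] r 0.1579 theta 0.169 pull 3.1 inward -0.5
D 0.019 G [-0.0588 -0.1124  0.2748] r 0.1246 theta 0.23 pull 3.12 inward -0.31
```

```bash
cat > hd.py <<'E'
# hd.py phi_cmd x0 z0 th1 th2.. : rows from commanded pose to handle angles
import sys; from h import *
a=list(map(float,sys.argv[1:])); ph,r,D,dl=a[0],.158,.0534,.035
def tcp(t): A=np.radians(75)-t; return np.array([-r*np.cos(A)+D*np.sin(t+dl), .165+r*np.sin(A)-D*np.cos(t+dl)])
p0=np.array(a[1:3]); ty=np.array([np.cos(ph),np.sin(ph)]); tz=np.array([np.sin(ph),-np.cos(ph)])
for t in a[3:]:
    d=tcp(t)-p0; print(t,"cmd",tcp(t).round(4),"phi",round(t+dl,3),[0,float(round(d@ty/.15,3)),float(round(d@tz/.15,3)),float(round(-(t+dl-ph)/np.pi,4)),0,0])
E
python3 hd.py .2011 -.0548 .2563 .169 .2 .25 .3 .35
```

```text
0.169 cmd [-0.0552  0.2563] phi 0.204 [0, -0.002, -0.0, -0.0009, 0, 0]
0.2 cmd [-0.058   0.2545] phi 0.235 [0, -0.023, 0.007, -0.0108, 0, 0]
0.25 cmd [-0.0624  0.2515] phi 0.285 [0, -0.056, 0.021, -0.0267, 0, 0]
0.3 cmd [-0.0666  0.2483] phi 0.335 [0, -0.088, 0.037, -0.0426, 0, 0]
0.35 cmd [-0.0707  0.2449] phi 0.385 [0, -0.119, 0.054, -0.0585, 0, 0]
```

```bash
python3 -m inch '[[[0,-0.023,0.007,-0.011,0,0],[0,-0.04,0.014,-0.019,0,0],[0,-0.056,0.021,-0.027,0,0],[0,-0.072,0.029,-0.035,0,0],[0,-0.088,0.037,-0.043,0,0],[0,-0.088,0.037,-0.043,0,0],[0,-0.088,0.037,-0.043,0,0],[0,-0.088,0.037,-0.043,0,0]]]' >/dev/null
python3 st.py 1
```

```text
t 14.27 tcp [-0.0669 -0.1123  0.2476] phi 0.3456 F [ 4.4  1.4 -1.4] M [ 0.21 -0.29 -0.  ] op 0.0207 grip 48.0
D 0.0534 G [-0.085  -0.1123  0.2978] r 0.1577 theta 0.307 pull 2.95 inward 3.5
D 0.019 G [-0.0733 -0.1123  0.2654] r 0.1243 theta 0.369 pull 2.73 inward 3.67
scene shank 199 theta 0.272 0.039
top shank 153 theta 0.257 0.045
```

```bash
python3 hd.py .3362 -.0666 .2483 .35 .4 .45 .5 .55 .6 .65
```

```text
0.35 cmd [-0.0707  0.2449] phi 0.385 [0, -0.033, 0.013, -0.0155, 0, 0]
0.4 cmd [-0.0746  0.2412] phi 0.435 [0, -0.066, 0.027, -0.0314, 0, 0]
0.45 cmd [-0.0783  0.2374] phi 0.485 [0, -0.098, 0.043, -0.0474, 0, 0]
0.5 cmd [-0.0818  0.2334] phi 0.535 [0, -0.129, 0.06, -0.0633, 0, 0]
0.55 cmd [-0.0851  0.2292] phi 0.585 [0, -0.159, 0.079, -0.0792, 0, 0]
0.6 cmd [-0.0882  0.2249] phi 0.635 [0, -0.188, 0.1, -0.0951, 0, 0]
0.65 cmd [-0.0911  0.2204] phi 0.685 [0, -0.216, 0.122, -0.111, 0, 0]
```

```bash
python3 -m inch '[[[0,-0.033,0.013,-0.016,0,0],[0,-0.033,0.013,-0.016,0,0],[0,-0.033,0.013,-0.016,0,0]]]' >/dev/null; python3 st.py | head -2
python3 -m inch '[[[0,-0.033,0.013,-0.016,0,0],[0,-0.033,0.013,-0.016,0,0],[0,-0.033,0.013,-0.016,0,0]]]' >/dev/null; python3 st.py| head -2
python3 -m inch '[[[0,-0.033,0.013,-0.016,0,0],[0,-0.033,0.013,-0.016,0,0],[0,-0.033,0.013,-0.016,0,0]]]' >/dev/null; python3 st.py| head -2
```

```text
t 14.62 tcp [-0.0713 -0.1122  0.2437] phi 0.3951 F [ 8.4  2.  -2.6] M [ 0.36 -0.53  0.14] op 0.0206 grip 47.7
D 0.0534 G [-0.0919 -0.1122  0.293 ] r 0.1576 theta 0.361 pull 5.28 inward 7.02
t 14.87 tcp [-0.075  -0.1122  0.2401] phi 0.4447 F [ 6.6  1.7 -2.7] M [ 0.38 -0.53  0.16] op 0.0207 grip 47.6
D 0.0534 G [-0.098  -0.1122  0.2883] r 0.1575 theta 0.41 pull 3.47 inward 6.2
t 15.12 tcp [-0.0785 -0.1121  0.2363] phi 0.4945 F [ 7.4  3.3 -3.8] M [ 0.37 -0.39  0.21] op 0.0206 grip 47.5
D 0.0534 G [-0.1038 -0.1121  0.2833] r 0.1574 theta 0.459 pull 3.07 inward 7.69
```

```bash
python3 -m inch '[[[0,-0.03,0.023,-0.016,0,0],[0,-0.03,0.023,-0.016,0,0],[0,-0.03,0.023,-0.016,0,0]]]' >/dev/null; python3 st.py | head -2
python3 -m inch '[[[0,-0.033,0.013,-0.016,0,0],[0,-0.033,0.013,-0.016,0,0],[0,-0.033,0.013,-0.016,0,0]]]' >/dev/null; python3 st.py| head -2
python3 -m inch '[[[0,-0.033,0.014,-0.016,0,0],[0,-0.033,0.014,-0.016,0,0],[0,-0.033,0.014,-0.016,0,0]]]' >/dev/null; python3 st.py| head -2
```

```text
t 15.37 tcp [-0.081  -0.1121  0.2327] phi 0.5461 F [-2.4  1.7  5.6] M [0.4  0.57 0.18] op 0.0205 grip 48.8
D 0.0534 G [-0.1088 -0.1121  0.2784] r 0.1571 theta 0.503 pull 2.12 inward -5.71
t 15.62 tcp [-0.0843 -0.1121  0.2285] phi 0.5965 F [-4.   2.7  6.5] M [0.28 0.77 0.26] op 0.0207 grip 48.8
D 0.0534 G [-0.1142 -0.1121  0.2727] r 0.157 theta 0.553 pull 2.0 inward -7.43
t 15.87 tcp [-0.0872 -0.1121  0.2241] phi 0.6468 F [-6.1  2.3  7.8] M [0.26 0.89 0.25] op 0.021 grip 49.1
D 0.0534 G [-0.1194 -0.1121  0.2667] r 0.1569 theta 0.603 pull 2.01 inward -9.68
```

```bash
python3 -m inch '[[[0,-0.002,-0.008,0,0,0],[0,-0.002,-0.008,0,0,0],[0,-0.002,-0.008,0,0,0]]]' >/dev/null; python3 st.py 1
python3 - <<'E'
from h import *
from to import O,Rp
c=robot.capture("scene");i=c["color"][190:310,200:320,::-1];cv2.imwrite("pics/s8.png",cv2.resize(i,None,fx=5,fy=5,interpolation=2))
for q in("jaw_face","vial_top","vial"):
    for d in robot.spot_point(q,c)[:2]: print(q,round(d["conf"],2),d["point"],Rp.inv().apply(w(c,d["point"])-O).round(3))
E
```

```text
t 16.12 tcp [-0.0873 -0.112   0.2242] phi 0.646 F [0.4 2.7 1.5] M [0.39 0.44 0.29] op 0.0205 grip 48.3
D 0.0534 G [-0.1195 -0.112   0.2668] r 0.157 theta 0.603 pull 1.34 inward -0.68
D 0.019 G [-0.0988 -0.112   0.2394] r 0.1236 theta 0.664 pull 1.38 inward -0.6
scene shank 174 theta 0.567 0.037
top shank 204 theta 0.548 0.037
jaw_face 0.62 [262.6, 262.8] [-0.021  0.019  0.098]
vial_top 0.54 [263.0, 261.5] [-0.023  0.018  0.102]
vial_top 0.52 [253.9, 327.5] [0.142 0.256 0.133]
vial 0.59 [259.7, 275.9] [-0.017  0.007  0.039]
```

View pics/s8.png

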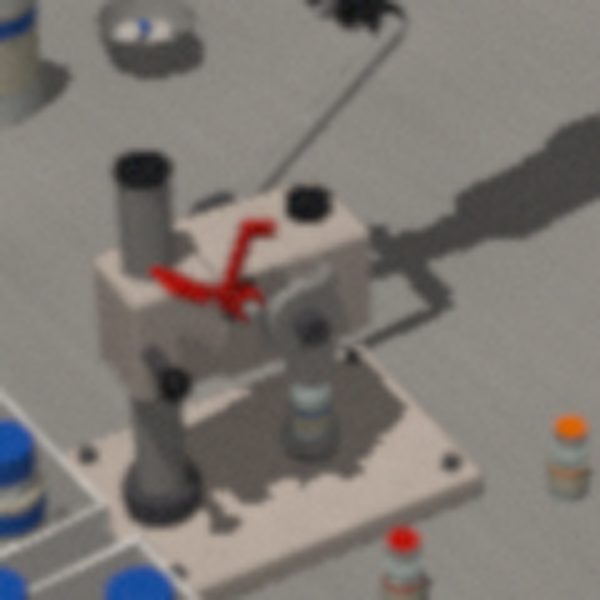

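The view shows the capping head (312,345) just above the vial cap (310,390). The catch is back and the bystanders stand as before. Next I unwind the residual twist slightly to get a clean pull reading.

```bash
sed -i 's/^if len/A=np.radians(75)-0; G=p+[-.0534*np.sin(phi),0,.0534*np.cos(phi)]; d=G-[0,0,.165]; A=np.arctan2(d[2],-d[0]); pr=F[0]*np.cos(phi)+F[2]*np.sin(phi); tw=Rp.inv().apply(s["torque"])[1]+.18*pr; print("th",round(np.radians(75)-A,3),"Ft",round(F@[np.sin(A),0,np.cos(A)],1),"in",round(F@[np.cos(A),0,-np.sin(A)],1),"twist",round(tw,2),"EFF",round(F@[np.sin(A),0,np.cos(A)]+tw\/.16,1))\nif len/' st.py
python3 -m inch '[[[0,-0.007,0,0.006,0,0],[0,-0.007,0,0.006,0,0]]]' >/dev/null; python3 st.py| tail -1
python3 -m inch '[[[0,-0.007,0,0.006,0,0],[0,-0.007,0,0.006,0,0]]]' >/dev/null; python3 st.py| tail -1
```

```text
th 0.601 Ft 4.6 in -2.5 twist 0.51 EFF 7.7
th 0.596 Ft 6.1 in -3.5 twist 0.11 EFF 6.8
```

```bash
python3 -m inch '[[[0,-0.033,0.012,-0.014,0,0],[0,-0.033,0.012,-0.014,0,0],[0,-0.033,0.012,-0.014,0,0]]]' >/dev/null; python3 st.py| tail -1
python3 -m inch '[[[0,-0.033,0.012,-0.0145,0,0],[0,-0.033,0.012,-0.0145,0,0],[0,-0.033,0.012,-0.0145,0,0]]]' >/dev/null; python3 st.py| tail -1
```

```text
th 0.658 Ft 5.9 in 1.6 twist 0.49 EFF 8.9
th 0.706 Ft 5.7 in 8.7 twist 0.4 EFF 8.2
```

```bash
python3 -m inch '[[[0,-0.005,0.006,0.006,0,0],[0,-0.005,0.006,0.006,0,0],[0,-0.005,0.006,0.006,0,0]]]' >/dev/null; python3 st.py 1 | tail -3
python3 - <<'E'
from h import *
from to import O,Rp
for n in ("scene",):
  c=robot.capture(n)
  for v in range(248,276,2): print(v,[((Rp.inv().apply(w(c,(u,v),c["z_map"][v,u])-O)*1000).round().astype(int).tolist(),c["color"][v,u].tolist()) for u in (258,261,264)])
E
```

```text
th 0.692 Ft 5.4 in -8.7 twist -0.03 EFF 5.2
scene shank 164 theta 0.661 0.037
top shank 198 theta 0.635 0.034
248 [([12, 51, 188], [130, 127, 121]), ([2, 50, 183], [95, 95, 90]), ([-6, 55, 183], [89, 85, 83])]
250 [([14, 56, 184], [97, 94, 89]), ([5, 55, 180], [82, 81, 79]), ([-7, 51, 173], [84, 81, 78])]
252 [([12, 52, 174], [86, 83, 80]), ([5, 55, 173], [73, 71, 73]), ([-7, 51, 166], [76, 72, 73])]
254 [([14, 55, 170], [77, 75, 73]), ([7, 58, 169], [63, 63, 65]), ([1, 65, 171], [55, 53, 54])]
256 [([14, 54, 162], [79, 77, 76]), ([9, 63, 166], [49, 49, 51]), ([1, 66, 165], [50, 51, 50])]
258 [([16, 57, 158], [84, 82, 80]), ([11, 66, 161], [54, 55, 53]), ([0, 64, 156], [62, 61, 59])]
260 [([14, 54, 148], [85, 83, 79]), ([4, 53, 143], [79, 77, 73]), ([-26, 19, 106], [86, 83, 79])]
262 [([-13, 5, 95], [85, 83, 79]), ([-16, 18, 102], [89, 86, 82]), ([-26, 18, 98], [87, 85, 81])]
264 [([-14, 3, 85], [87, 84, 81]), ([-17, 16, 93], [85, 82, 78]), ([-24, 22, 94], [86, 84, 81])]
266 [([-49, -59, 19], [94, 90, 87]), ([-16, 18, 87], [90, 87, 83]), ([-28, 15, 80], [94, 94, 89])]
268 [([-19, -6, 61], [111, 112, 108]), ([-21, 8, 70], [133, 140, 134]), ([-29, 13, 70], [119, 125, 118])]
270 [([-16, -2, 57], [90, 91, 90]), ([-22, 7, 61], [124, 130, 123]), ([-27, 16, 65], [99, 104, 102])]
272 [([-15, 1, 52], [79, 78, 80]), ([-19, 13, 59], [80, 86, 91]), ([-26, 18, 59], [77, 83, 87])]
274 [([-16, -2, 41], [84, 81, 73]), ([-18, 14, 52], [93, 91, 83]), ([-28, 16, 49], [94, 90, 81])]
```

```bash
python3 -m inch '[[[0,-0.034,0.009,-0.015,0,0],[0,-0.034,0.009,-0.015,0,0],[0,-0.034,0.009,-0.015,0,0]]]' >/dev/null; python3 st.py| tail -1
python3 -m inch '[[[0,-0.033,0.013,-0.015,0,0],[0,-0.033,0.013,-0.015,0,0],[0,-0.033,0.013,-0.015,0,0]]]' >/dev/null; python3 st.py| tail -1
```

```text
th 0.755 Ft 5.6 in 6.0 twist 0.35 EFF 7.8
th 0.793 Ft 8.4 in 14.6 twist 0.7 EFF 12.8
```

```bash
python3 -m inch '[[[0,-0.005,0.007,0.006,0,0],[0,-0.005,0.007,0.006,0,0],[0,-0.005,0.007,0.006,0,0]]]' >/dev/null; python3 st.py | head -1; python3 st.py| tail -1
python3 -m inch '[[[0,0,0,0,0,0],[0,0,0,0,0,0]]]' >/dev/null; python3 st.py| tail -1
```

```text
t 18.4 tcp [-0.0994 -0.112   0.2047] phi 0.7577 F [-2.1  3.5 10.1] M [ 0.47 -0.56  0.49] op 0.0204 grip 48.5
th 0.786 Ft 7.7 in -6.8 twist 0.41 EFF 10.3
th 0.787 Ft 7.2 in -6.8 twist 0.22 EFF 8.6
```

```bash
python3 -m inch '[[[0,-0.034,0.009,-0.014,0,0],[0,-0.034,0.009,-0.014,0,0],[0,-0.034,0.009,-0.014,0,0],[0,-0.034,0.009,-0.014,0,0]]]' >/dev/null; python3 st.py| tail -1
python3 -m inch '[[[0,-0.033,0.016,-0.014,0,0],[0,-0.033,0.016,-0.014,0,0],[0,-0.033,0.016,-0.014,0,0],[0,-0.033,0.016,-0.014,0,0]]]' >/dev/null; python3 st.py| tail -1;python3 st.py| head -1
```

```text
th 0.835 Ft 7.7 in 10.3 twist 0.67 EFF 11.9
th 0.879 Ft 8.6 in 11.1 twist 0.7 EFF 12.9
t 19.23 tcp [-0.1031 -0.1119  0.1953] phi 0.8475 F [13.6  3.4  3.2] M [ 0.4  -1.36  0.55] op 0.0206 grip 46.6
```

```bash
python3 -m inch '[[[0,-0.008,0.004,0.008,0,0],[0,-0.008,0.004,0.008,0,0],[0,-0.008,0.004,0.008,0,0],[0,-0.008,0.004,0.008,0,0]]]' >/dev/null; python3 st.py 1 | tail -3
python3 -m inch '[[[0,0,0,0,0,0],[0,0,0,0,0,0]]]' >/dev/null; python3 st.py| tail -1; python3 st.py| head -1
```

```text
th 0.869 Ft 10.2 in -4.3 twist 0.26 EFF 11.8
scene shank 128 theta 0.838 0.031
top shank 182 theta 0.815 0.03
th 0.869 Ft 11.6 in -4.0 twist 0.46 EFF 14.4
t 19.83 tcp [-0.1031 -0.1119  0.1958] phi 0.8244 F [ 1.3  3.3 12.2] M [ 0.49 -1.31  0.55] op 0.0205 grip 48.1
```

```bash
python3 -m inch '[[[0,-0.015,0.006,-0.005,0,0],[0,-0.03,0.012,-0.01,0,0],[0,-0.03,0.012,-0.01,0,0],[0,-0.03,0.012,-0.01,0,0],[0,-0.03,0.012,-0.01,0,0]]]' >/dev/null; python3 st.py | tail -1
python3 -m inch '[[[0,0,0,0,0,0],[0,0,0,0,0,0],[0,0,0,0,0,0]]]' >/dev/null; python3 st.py 1| tail -3; python3 st.py| head -1
```

```text
th 0.905 Ft 11.7 in 4.1 twist 0.42 EFF 14.3
th 0.905 Ft 11.8 in 3.4 twist 0.49 EFF 14.9
scene shank 114 theta 0.875 0.029
top shank 172 theta 0.854 0.028
t 20.6 tcp [-0.1043 -0.1119  0.1919] phi 0.857 F [7.2 4.  9.7] M [ 0.45 -1.76  0.52] op 0.021 grip 47.5
```

```bash
python3 -c "
from h import *
print(robot.close_job())"
```

```text
the job is handed in; nothing more can be done
None
```

The catch is flipped fully back, and the handle is held about 0.1–0.2 rad past where the head met the cap, pulling an estimated 12–15 N. The job is handed in. Twice the arm was pressed harder than intended: about 21 N onto the handle top on a missed approach, and one unexplained 83 N wrist reading on leaving the catch. That is below the 120 N wrist limit, but if it was the gripper's body pressing, it passes the 40 N limit.

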